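# Put the thread rack in order of shade

### The arm

A 6-joint arm with a two-finger parallel gripper is mounted at the origin on the work surface. World frame = base frame: x ahead of the robot, y to its left, z up, the work surface at z = 0. Lengths are in m, angles in rad, forces in N, time in s.
With the tool pointing down it reaches from about 0.25 to 0.725 m from the base axis. Payload 4 kg.
Tool frame: the origin (TCP) lies midway between the tips of the shut fingers; the grasp point (between the pads) lies bot.tcp_to_grasp behind it (bot.tcp_to_grasp is the distance from the TCP to the grasp point, in m); z points along the fingers, y is the line along which they close (so a half turn about z gives the same grasp; the last joint's range is limited). The gripper opens to 85 mm and grips with 20 to 120 N. Pads are 22 mm wide; open, the fingers measure 114 mm over their backs; the gripper's body (76 mm by 85 mm) begins 54 mm behind the grasp point. The pads swing forward as they close: fully open they stand 13 mm farther back than shut.
Start: joints at [1.213, 0.241, 0.005, 1.335, 0, 1.571], TCP at [0.175, 0.468, 0.231] pointing down, gripper open.
Joint ranges: [-2.72, 2.72], [-1.05, 1.87], [-1.09, 1.28], [-1.99, 2.15], [-1.42, 1.44], [-3.14, 3.14]. Speed limits (rad/s): [2.79, 2.79, 3.14, 3.14, 3.14, 3.14].

### API

Orientations are given as a unit quaternion [x, y, z, w].
In Python, from workcell import readout, camera, bot gives the robot as it stands. The module is installed in compiled form; this text tells all that it offers.
- The arm moves only by the tool jog_arm, never from a script. Its argument "motion" is a list of rows, each an object of numbers: "x", "y", "z": the shift along the tool's x, y, z in mm; "spin": the turn about the tool's z in degrees; "fingers": the closure, from -1 (fully open) to 1 (shut). A call has 1 to 8 rows; each row is the pose to reach, as a shift and turn from the pose commanded when the call began, along the tool's axes at that moment; what a row does not reach only later rows make up. A row lasts 1/8 s, in which the tool goes at most 62.5 mm and 10.7 degrees, less where a joint would pass 70% of its speed; a pose out of reach is approached as far as the arm can. A call with a gripper value outside its range is refused whole. The fingers move at their own pace and stop on an object; the grip force is fixed at half the most. Time passes only in rows, so rows that repeat a pose let the fingers close. It gives the time, the measured TCP pose, the force, the opening and the grip force at its end, in the units of the state.
- readout.get_obs(): the state, without advancing time (a new reading comes with each control period).
- camera(name): name is "scene" or "top" or "wrist"; returns a dict with "pixels" (384x512x3 uint8, red, green, blue), "K" (3x3 intrinsics, pixels), "rvec" (rotation vector, rad) and "tvec" (3), from world to camera coordinates, as OpenCV has them. Camera axes: x right, y down, z forward; pixel columns grow to the right and rows downward; lengths in m; the calibration is good to about 2 mm. The wrist camera is an equidistant fisheye: a pixel r from the principal point sees the ray r / f radians off the axis. A picture is of the moment at which its call begins. There is no depth.
- bot.job_done(): hands the job in; it is judged then, once.
The state is a dict: "clock": time; "joint_pos": joint angles; "joint_vel": joint speeds; "tau": joint torques, N m; "eef_pos": TCP position; "tool_rot": TCP orientation; "ft_force": force on the tool from outside, world axes, zero at the start; "ft_torque": the same for the moment, N m; "grip_width": finger opening in m; "grasp_force": force on a finger pad.
Only numpy, scipy, OpenCV 4.12 (cv2) and the standard library are available. Lean on these libraries where they do the work, as an engineer would, in place of code of your own. Each camera call takes 0.05 s, during which the arm holds its last target. There are 200 camera calls.

### The job

Put the thread rack in order: take off the red cone, which does not belong there, and stand it in the birch-bark tray with the orange one; fill the three middle spindles with the three blue cones so that the row runs evenly from light to dark, from the white cone at one end to the black cone at the other. Set each cone upright and fully down, leave the white and black ones where they are, and do not knock any of these six over on the way.

Things in the scene. Friction and masses are not known exactly. Their poses are not given: they have to be found in the camera images.
- pale_blue: Pale sky-blue thread cone on a white core: tapered body 51 mm across at the base, 43 at 80 mm height, white neck 25 mm across up to 92 mm; 120 g. Bore open underneath, 37 mm wide at the base, 32 at 50 mm height. Origin: centre of its underside, z up. Starts loose on the table, in the row nearer the robot, in front of the rack.
- mid_blue: Bright mid-blue thread cone on a white core: tapered body 51 mm across at the base, 43 at 80 mm height, white neck 25 mm across up to 92 mm; 120 g. Bore open underneath, 37 mm wide at the base, 32 at 50 mm height. Origin: centre of its underside, z up. Starts loose on the table, in the row nearer the robot, in front of the rack.
- navy: Navy thread cone on a white core: tapered body 51 mm across at the base, 43 at 80 mm height, white neck 25 mm across up to 92 mm; 120 g. Bore open underneath, 37 mm wide at the base, 32 at 50 mm height. Origin: centre of its underside, z up. Starts loose on the table, in the row nearer the robot, in front of the rack.
- red: Red thread cone on a white core: tapered body 51 mm across at the base, 43 at 80 mm height, white neck 25 mm across up to 92 mm; 120 g. Bore open underneath, 37 mm wide at the base, 32 at 50 mm height. Origin: centre of its underside, z up. Starts on one of the three middle spindles of the rack, where it does not belong.
- white: White thread cone on a white core: tapered body 51 mm across at the base, 43 at 80 mm height, white neck 25 mm across up to 92 mm; 120 g. Bore open underneath, 37 mm wide at the base, 32 at 50 mm height. Origin: centre of its underside, z up. Stands on one end spindle of the rack (either end). Rack: birch board 85 x 384 mm, upper face 16 mm above the table, five spindles in a straight row 76 mm apart.
- black: Black thread cone on a white core: tapered body 51 mm across at the base, 43 at 80 mm height, white neck 25 mm across up to 92 mm; 120 g. Bore open underneath, 37 mm wide at the base, 32 at 50 mm height. Origin: centre of its underside, z up. Stands on the other end spindle of the rack, 304 mm from the white cone.
- seat_green: Middle spindle of the thread rack, green disc: a steel pin 6 mm across, round tip, 50 mm up from a flat disc 58 mm across. Origin: centre of the disc's upper face, 19 mm above the table; z up. A cone stands on the disc with the pin up its bore (13 mm play all round). The three middle spindles change places; disc colour means nothing. Empty at the start.
- seat_yellow: Middle spindle of the thread rack, yellow disc: a steel pin 6 mm across, round tip, 50 mm up from a flat disc 58 mm across. Origin: centre of the disc's upper face, 19 mm above the table; z up. A cone stands on the disc with the pin up its bore (13 mm play all round). The three middle spindles change places; disc colour means nothing. The red cone stands on it at the start.
- seat_grey: Middle spindle of the thread rack, grey disc: a steel pin 6 mm across, round tip, 50 mm up from a flat disc 58 mm across. Origin: centre of the disc's upper face, 19 mm above the table; z up. A cone stands on the disc with the pin up its bore (13 mm play all round). The three middle spindles change places; disc colour means nothing. Empty at the start.
- tray: Open birch-bark tray, fixed, 180 mm along its x, 105 mm along its y, 28 mm high, walls and floor 5 mm thick. Origin: centre of its underside; x along its length, away from the robot. An orange thread cone of the same shape already stands in it, 47 mm from the centre towards +x; the -x end is free (a cone 42 mm from the centre towards -x stands clear).
Things that resemble listed ones, but are neither listed nor needed, are in the scene too. Leave any green look-alike of the red alone.

How it is judged:
At the end, for the whole second after the job is handed in: The three blue cones stand upright, fully down on the middle spindles (within 16 mm of the pins), pale next to white, navy next to black; red stands upright on the tray floor; white and black still stand on their spindles (moved under 30 mm); all at rest (((horizontal distance between pale_blue and seat_green below 0.016 m and z of pale_blue in the frame of seat_green between -0.005 and 0.006 m) or (horizontal distance between pale_blue and seat_yellow below 0.016 m and z of pale_blue in the frame of seat_yellow between -0.005 and 0.006 m) or (horizontal distance between pale_blue and seat_grey below 0.016 m and z of pale_blue in the frame of seat_grey between -0.005 and 0.006 m)) and ((horizontal distance between mid_blue and seat_green below 0.016 m and z of mid_blue in the frame of seat_green between -0.005 and 0.006 m) or (horizontal distance between mid_blue and seat_yellow below 0.016 m and z of mid_blue in the frame of seat_yellow between -0.005 and 0.006 m) or (horizontal distance between mid_blue and seat_grey below 0.016 m and z of mid_blue in the frame of seat_grey between -0.005 and 0.006 m)) and ((horizontal distance between navy and seat_green below 0.016 m and z of navy in the frame of seat_green between -0.005 and 0.006 m) or (horizontal distance between navy and seat_yellow below 0.016 m and z of navy in the frame of seat_yellow between -0.005 and 0.006 m) or (horizontal distance between navy and seat_grey below 0.016 m and z of navy in the frame of seat_grey between -0.005 and 0.006 m)) and horizontal distance between pale_blue and white below 0.112 m and horizontal distance between navy and black below 0.112 m and x of red in the frame of tray between -0.075 and 0.075 m and y of red in the frame of tray between -0.04 and 0.04 m and z of red in the frame of tray between 0 and 0.012 m and distance of each of white, black from where it was at the start of the episode below 0.03 m and angle between each of pale_blue, mid_blue, navy, red, white, black's own z axis and vertical below 0.12 rad and linear speed of each of pale_blue, mid_blue, navy, red, white, black below 0.02 m/s and angular speed of each of pale_blue, mid_blue, navy, red, white, black below 0.2 rad/s); the robot touches nothing.
It fails at once if a listed cone is tipped over (more than about 50 degrees) (angle between any of pale_blue, mid_blue, navy, red, white, black's own z axis and vertical above 0.9 rad).
It also fails if it takes over 109 s, if anything falls off the work surface, if the arm or the gripper's body presses on something with over 40 N, if the wrist force passes 120 N, or if a joint passes its speed limit or range.

## Working session

There is one attempt and no reset: what is moved stays moved. The work goes in short steps, Python scripts to look and compute and a tool call to move; the robot and the scene stay as the last step left them, time stands still between calls to the robot, and variables do not carry over. Pictures are saved under pics/ and viewed, at most 14 in all, crops included, and the job is handed in when it is done.

Besides the shell and the picture viewer there is one more tool, called after "Call:" by a JSON object that holds its "api" and its "payload", one argument or row to a line. jog_arm: Moves the arm, as the interface text tells. Its arguments: {"type":"object","properties":{"motion":{"type":"array"}},"required":["motion"]}

```bash
mkdir -p pics; python3 - <<'E'
from workcell import readout,camera,bot
import cv2,numpy as np
o=readout.get_obs();print(o['clock'],o['eef_pos'],o['tool_rot'],o['grip_width'],bot.tcp_to_grasp)
for n in("scene","top"):
    c=camera(n);cv2.imwrite(f'pics/{n}0.png',c['pixels'][:,:,::-1]);print(n,c['K'].tolist(),c['rvec'],c['tvec'])
    np.savez(f'{n}0.npz',**c)
E
```

```text
0.0 [0.17487207 0.46775155 0.23040295] [ 1.77942554e-01  9.84040310e-01 -1.03583420e-03 -2.08094880e-04] 0.08541176508064413 0.0187
scene [[414.04642083009304, 0.0, 248.7847693625845], [0.0, 414.04642083009304, 194.81777963969137], [0.0, 0.0, 1.0]] [ 0.87227653  2.45359778 -1.1266663 ] [ 0.47932657 -0.23113093  1.41032299]
top [[427.4110756113894, 0.0, 264.3440201257871], [0.0, 427.4110756113894, 195.1208791977795], [0.0, 0.0, 1.0]] [ 2.15083611 -2.10383668  0.18989159] [-0.02014892  0.61303072  1.02707424]
```

View pics/top0.png

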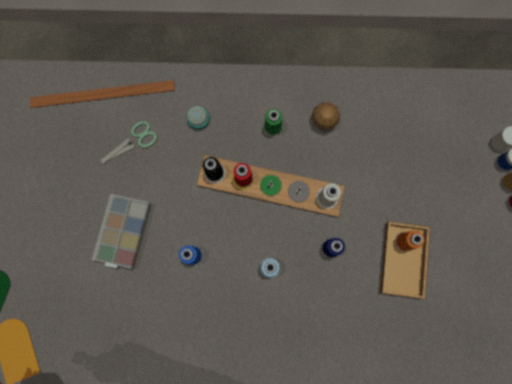

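View pics/scene0.png

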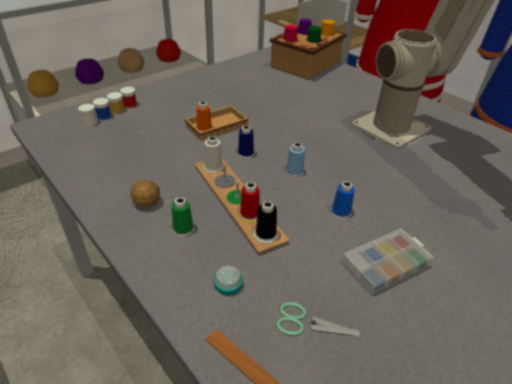

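Top view: black (213,168), red (243,174), green disc (270,185), grey disc (299,191), white (330,194); mid-blue (189,255), pale (270,268), navy (334,247); tray about (405,260), with orange at (411,240). I'll zoom in to localise the neck tops.

```bash
python3 - <<'E'
import cv2,numpy as np
p=np.load('top0.npz')['pixels'][140:310,175:440,::-1]
cv2.imwrite('pics/top0z.png',cv2.resize(p,None,fx=3,fy=3,interpolation=cv2.INTER_CUBIC))
E
cat > h.py <<'E'
import cv2,numpy as np
from scipy.spatial.transform import Rotation as R
def ray(c,u,v,z):
    Rm=cv2.Rodrigues(c['rvec'])[0];C=-Rm.T@c['tvec'].ravel()
    d=Rm.T@np.linalg.inv(c['K'])@[u,v,1.]
    return (C+d*(z-C[2])/d[2])[:2]
E
```

```text
(no output)
```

View pics/top0z.png

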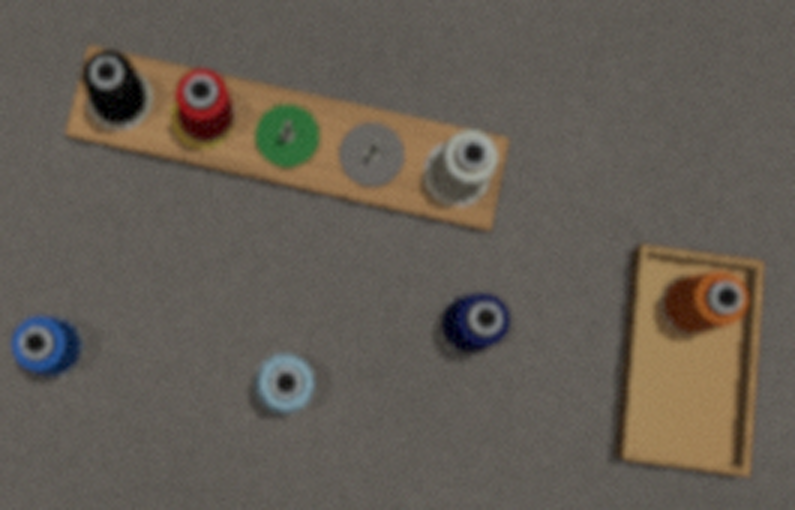

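The zoom shows these necks (zoom px): black (106,72), red (201,91), white (474,153), mid (36,344), pale (287,383), navy (486,318), orange (727,297). The discs are green (287,135) and grey (372,154).

```bash
python3 - <<'E'
from h import *
c=np.load('top0.npz')
P=dict(black=(106,72,.111),red=(201,91,.111),white=(474,153,.111),mid=(36,344,.092),pale=(287,383,.092),navy=(486,318,.092),orange=(727,297,.097),green=(287,135,.019),grey=(372,154,.019),
t1=(641,245,.028),t2=(763,262,.028),t3=(749,475,.028),t4=(622,460,.028))
W={k:ray(c,175+(u+.5)/3-.5,140+(v+.5)/3-.5,z) for k,(u,v,z) in P.items()}
for k in W:print(k,W[k].round(4))
d=W['green']-W['grey'];print('spacing',np.linalg.norm(d),'w-b',np.linalg.norm(W['white']-W['black']),np.degrees(np.arctan2(d[1],d[0])),np.degrees(np.arctan2(*(W['black']-W['white'])[::-1])))
print('yellow est',W['green']+d, 'tray c',sum(W[f't{i}'] for i in (1,2,3,4))/4)
b,w=W['black'],W['white']
print([ (b+(w-b)*f).round(4) for f in(.25,.5,.75)])
x=W['t1']-W['t4'];x/=np.linalg.norm(x);print('tray -x spot',sum(W[f't{i}'] for i in (1,2,3,4))/4-.042*x,x)
from workcell import readout
o=readout.get_obs();print(R.from_quat(o['tool_rot']).as_matrix().round(3),o['joint_pos'])
s=np.load('scene0.npz')
for k,z in(('pale',.092),('navy',.092),('mid',.092),('red',.111)):
    print(k,cv2.projectPoints(np.r_[W[k],z],s['rvec'],s['tvec'],s['K'],None)[0].ravel())
E
```

```text
black [0.6779 0.127 ]
red [0.6638 0.0496]
white [ 0.6177 -0.1707]
mid [0.4591 0.1752]
pale [ 0.433  -0.0247]
navy [ 0.4876 -0.1824]
orange [ 0.5081 -0.3736]
green [ 0.6481 -0.0216]
grey [ 0.6328 -0.0962]
t1 [ 0.5569 -0.3264]
t2 [ 0.5446 -0.4302]
t3 [ 0.3669 -0.4103]
t4 [ 0.3768 -0.3053]
spacing 0.07615416930239426 w-b 0.30370624555112874 78.41355855508378 78.56494285000731
yellow est [0.66339247 0.05297378] tray c [ 0.46128763 -0.36802565]
[array([0.6629, 0.0526]), array([ 0.6478, -0.0218]), array([ 0.6328, -0.0963])]
tray -x spot [ 0.41957325 -0.36313583] [ 0.99319955 -0.11642447]
[[-0.937  0.35  -0.001]
 [ 0.35   0.937 -0.002]
 [ 0.    -0.002 -1.   ]] [1.21295131e+00 2.41358775e-01 3.85452697e-03 1.33523737e+00
 2.12440174e-05 1.57075993e+00]
pale [296.42744633 144.23642171]
navy [245.23691751 127.08596361]
mid [346.04802287 183.23580611]
red [249.84080085 184.33021104]
```

Call:
{"api": "jog_arm", "payload": {
  "motion": [
    {"x": -56,"y": -20,"z": 0,"spin": 10,"fingers": -1},
    {"x": -112,"y": -41,"z": 0,"spin": 20,"fingers": -1},
    {"x": -168,"y": -61,"z": 0,"spin": 30,"fingers": -1},
    {"x": -224,"y": -82,"z": 0,"spin": 40,"fingers": -1},
    {"x": -280,"y": -102,"z": 0,"spin": 50,"fingers": -1},
    {"x": -336,"y": -123,"z": 0,"spin": 60,"fingers": -1},
    {"x": -392,"y": -143,"z": 0,"spin": 70,"fingers": -1},
    {"x": -440,"y": -161,"z": 0,"spin": 80,"fingers": -1}
  ]
}}

```text
clock: 1.1
eef_pos: [0.5321, 0.1616, 0.2307]
tool_rot: [0.771, 0.637, -0.0, -0.0]
ft_force: [-0.0, 0.2, 0.6]
grip_width: 0.0853
grasp_force: 0.0
```

```bash
cat > d.py <<'E'
# usage: d.py x y z [yaw of tool y, deg] -> jog shifts to a world TCP target
import sys
from h import *
from workcell import readout
o=readout.get_obs();M=R.from_quat(o['tool_rot']).as_matrix();a=np.degrees(np.arctan2(M[1,1],M[0,1]))
t=np.array(list(map(float,sys.argv[1:4])))
print('t',o['clock'],'pos',o['eef_pos'].round(4),'yaw',a.round(2),'tilt',M[:,2].round(3),'w',round(o['grip_width'],4),'j',o['joint_pos'].round(2))
print('shift mm',((t-o['eef_pos'])@M*1000).round(1),'spin',(a+11.5).round(1))
E
python3 d.py .664 .051 .22
```

```text
t 1.1 pos [0.5321 0.1616 0.2307] yaw -10.89 tilt [-0.001 -0.    -1.   ] w 0.0853 j [0.29 0.35 0.16 1.38 0.   2.06]
shift mm [-83.7 150.4  10.7] spin 0.6
```

Call:
{"api": "jog_arm", "payload": {
  "motion": [
    {"x": -28,"y": 50,"z": 4,"spin": 0.6,"fingers": -1},
    {"x": -56,"y": 100,"z": 8,"spin": 0.6,"fingers": -1},
    {"x": -84,"y": 150,"z": 11,"spin": 0.6,"fingers": -1},
    {"x": -84,"y": 150,"z": 50,"spin": 0.6,"fingers": -1},
    {"x": -84,"y": 150,"z": 70,"spin": 0.6,"fingers": -1},
    {"x": -84,"y": 150,"z": 70,"spin": 0.6,"fingers": -1}
  ]
}}

```text
clock: 1.85
eef_pos: [0.6612, 0.0531, 0.158]
tool_rot: [0.772, 0.635, -0.003, -0.002]
ft_force: [-0.5, 0.1, -0.3]
grip_width: 0.0858
grasp_force: 0.0
```

```bash
python3 d.py .664 .051 .059; python3 - <<'E'
from workcell import camera
import cv2,numpy as np
c=camera('wrist');np.savez('w1.npz',**c);cv2.imwrite('pics/w1.png',c['pixels'][:,:,::-1]);print(c['K'].tolist(),c['rvec'],c['tvec'])
E
```

```text
t 1.85 pos [0.6612 0.0531 0.158 ] yaw -11.12 tilt [-0.006 -0.001 -1.   ] w 0.0858 j [0.08 0.61 0.38 1.35 0.   1.85]
shift mm [-1.3  3.7 99. ] spin 0.4
[[297.3186396354542, 0.0, 257.4056869115881], [0.0, 297.3186396354542, 191.91798582821025], [0.0, 0.0, 1.0]] [-2.81012825  0.27055804  0.05247226] [-0.63777712  0.15141056  0.37091732]
```

View pics/w1.png

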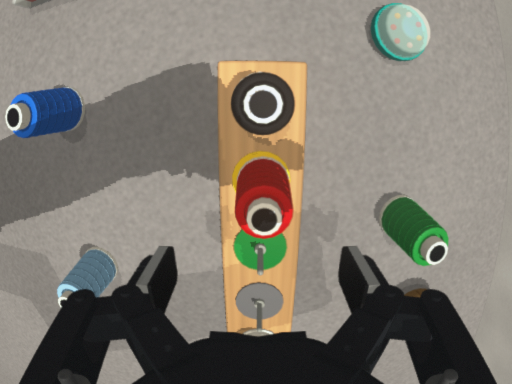

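Wrist view: red neck top at (265,218), between the fingers, with the green pin tip at about (261,250). I'll cast these rays to check.

```bash
cat >> h.py <<'E'
def wray(c,u,v,z):
    Rm=cv2.Rodrigues(c['rvec'])[0];C=-Rm.T@c['tvec'].ravel();K=c['K']
    q=np.array([u-K[0,2],v-K[1,2]])/K[0,0];r=np.hypot(*q)
    d=Rm.T@np.r_[q/r*np.sin(r),np.cos(r)]
    return (C+d*(z-C[2])/d[2])[:2]
E
python3 - <<'E'
from h import *
c=np.load('w1.npz')
for k,u,v,z in(('red',265,218,.111),('black',263,103.5,.111),('greenpin',261,250,.069),('greenpinbase',261,268,.019),('greydisc',259,300,.019)):print(k,wray(c,u,v,z).round(4))
E
```

```text
red [0.666  0.0518]
black [0.6792 0.1283]
greenpin [0.6543 0.0039]
greenpinbase [ 0.6449 -0.0469]
greydisc [ 0.6339 -0.0922]
```

Call:
{"api": "jog_arm", "payload": {
  "motion": [
    {"x": -1,"y": 4,"z": 30,"fingers": -1},
    {"x": -1,"y": 4,"z": 65,"fingers": -1},
    {"x": -1,"y": 4,"z": 98,"fingers": -1},
    {"x": -1,"y": 4,"z": 98,"fingers": -1},
    {"x": -1,"y": 4,"z": 98,"fingers": 1},
    {"x": -1,"y": 4,"z": 98,"fingers": 1},
    {"x": -1,"y": 4,"z": 98,"fingers": 1},
    {"x": -1,"y": 4,"z": 98,"fingers": 1}
  ]
}}

```text
validation failed for argument at $.mo...
```

```bash
python3 d.py .42 -.363 .2
```

```text
t 1.9 pos [0.6623 0.0534 0.1601] yaw -11.1 tilt [-0.003 -0.    -1.   ] w 0.0854 j [0.08 0.61 0.38 1.35 0.   1.85]
shift mm [-455.3 -157.6  -39.1] spin 0.4
```

Call:
{"api": "jog_arm", "payload": {
  "motion": [
    {"x": -2,"y": 3,"z": 30,"spin": 0,"fingers": -1},
    {"x": -2,"y": 3,"z": 65,"spin": 0,"fingers": -1},
    {"x": -2,"y": 3,"z": 101,"spin": 0,"fingers": -1},
    {"x": -2,"y": 3,"z": 101,"spin": 0,"fingers": -1},
    {"x": -2,"y": 3,"z": 101,"spin": 0,"fingers": 1},
    {"x": -2,"y": 3,"z": 101,"spin": 0,"fingers": 1},
    {"x": -2,"y": 3,"z": 101,"spin": 0,"fingers": 1},
    {"x": -2,"y": 3,"z": 101,"spin": 0,"fingers": 1}
  ]
}}

```text
clock: 2.9
eef_pos: [0.6674, 0.0511, 0.0633]
tool_rot: [0.772, 0.635, 0.002, 0.001]
ft_force: [0.3, 0.8, 5.9]
grip_width: 0.0434
grasp_force: 61.9
```

```bash
python3 d.py .42 -.363 .2
```

```text
t 2.9 pos [0.6674 0.0511 0.0633] yaw -11.1 tilt [ 0.005  0.    -1.   ] w 0.0434 j [ 0.08  0.68  0.24  1.13 -0.    1.84]
shift mm [-453.8 -162.4 -138.1] spin 0.4
```

Call:
{"api": "jog_arm", "payload": {
  "motion": [
    {"x": -2,"y": 0,"z": -20,"spin": 0,"fingers": 1},
    {"x": -2,"y": 0,"z": -45,"spin": 0,"fingers": 1},
    {"x": -2,"y": 0,"z": -80,"spin": 0,"fingers": 1},
    {"x": -2,"y": 0,"z": -120,"spin": 0,"fingers": 1},
    {"x": -2,"y": 0,"z": -140,"spin": 0,"fingers": 1},
    {"x": -25,"y": -9,"z": -140,"spin": 0,"fingers": 1},
    {"x": -65,"y": -25,"z": -140,"spin": 0,"fingers": 1},
    {"x": -110,"y": -40,"z": -140,"spin": 0,"fingers": 1}
  ]
}}

```text
clock: 3.9
eef_pos: [0.6047, -0.0497, 0.2008]
tool_rot: [0.772, 0.636, 0.0, 0.0]
ft_force: [0.7, -0.8, -1.2]
grip_width: 0.0431
grasp_force: 61.1
```

Call:
{"api": "jog_arm", "payload": {
  "motion": [
    {"x": -45,"y": -16,"z": 0,"spin": 0,"fingers": 1},
    {"x": -95,"y": -34,"z": 0,"spin": 0,"fingers": 1},
    {"x": -145,"y": -52,"z": 0,"spin": 0,"fingers": 1},
    {"x": -195,"y": -70,"z": 0,"spin": 0,"fingers": 1},
    {"x": -245,"y": -88,"z": 0,"spin": 0,"fingers": 1},
    {"x": -295,"y": -106,"z": 0,"spin": 0,"fingers": 1},
    {"x": -330,"y": -118,"z": 0,"spin": 0,"fingers": 1},
    {"x": -342,"y": -122,"z": 0,"spin": 0,"fingers": 1}
  ]
}}

```text
clock: 4.9
eef_pos: [0.4184, -0.3632, 0.2009]
tool_rot: [0.773, 0.634, 0.0, 0.0]
ft_force: [0.4, 0.6, -0.8]
grip_width: 0.0431
grasp_force: 61.1
```

```bash
python3 - <<'E'
from workcell import camera
import cv2,numpy as np
p=np.hstack([camera(n)['pixels'] for n in ('wrist','scene')])[:,:,::-1]
cv2.imwrite('pics/w2.png',cv2.resize(p,(800,300)))
E
python3 d.py .42 -.363 .046
```

```text
t 5.0 pos [ 0.4191 -0.3622  0.2006] yaw -11.22 tilt [ 0.001 -0.    -1.   ] w 0.0429 j [-0.71  0.36  0.09  1.3   0.    1.05]
shift mm [ -0.6   0.9 154.6] spin 0.3
```

View pics/w2.png

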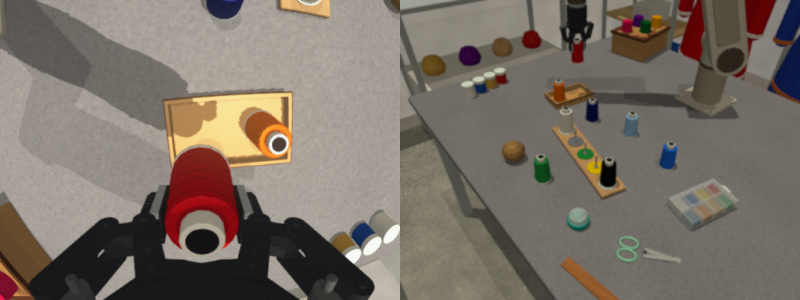

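Red is held upright (neck at (202,240)) over the free end of the tray, and the orange cone stands clear to the right. Lowering it now.

Call:
{"api": "jog_arm", "payload": {
  "motion": [
    {"x": 0,"y": 0,"z": 40,"spin": 0,"fingers": 1},
    {"x": 0,"y": 0,"z": 80,"spin": 0,"fingers": 1},
    {"x": 0,"y": 0,"z": 115,"spin": 0,"fingers": 1},
    {"x": 0,"y": 0,"z": 135,"spin": 0,"fingers": 1},
    {"x": 0,"y": 0,"z": 145,"spin": 0,"fingers": 1},
    {"x": 0,"y": 0,"z": 150,"spin": 0,"fingers": 1},
    {"x": 0,"y": 0,"z": 153,"spin": 0,"fingers": 1},
    {"x": 0,"y": 0,"z": 153,"spin": 0,"fingers": 1}
  ]
}}

```text
clock: 6.0
eef_pos: [0.4204, -0.3614, 0.0493]
tool_rot: [0.772, 0.636, 0.001, 0.001]
ft_force: [-2.0, 2.6, 5.1]
grip_width: 0.043
grasp_force: 61.8
```

Call:
{"api": "jog_arm", "payload": {
  "motion": [
    {"x": 0,"y": 0,"z": 1,"spin": 0,"fingers": 1},
    {"x": 0,"y": 0,"z": 1,"spin": 0,"fingers": 1},
    {"x": 0,"y": 0,"z": 1,"spin": 0,"fingers": -0.4},
    {"x": 0,"y": 0,"z": 1,"spin": 0,"fingers": -0.4},
    {"x": 0,"y": 0,"z": 1,"spin": 0,"fingers": -0.4},
    {"x": 0,"y": 0,"z": -30,"spin": 0,"fingers": -0.4},
    {"x": 0,"y": 0,"z": -85,"spin": 0,"fingers": -0.4},
    {"x": 0,"y": 0,"z": -145,"spin": 0,"fingers": -0.4}
  ]
}}

```text
clock: 7.0
eef_pos: [0.4191, -0.361, 0.1929]
tool_rot: [0.772, 0.635, -0.0, -0.001]
ft_force: [0.6, -2.0, 0.2]
grip_width: 0.0598
grasp_force: 0.0
```

```bash
python3 - <<'E'
from workcell import camera
from h import *
for n in('top','scene'):
    c=camera(n);p=c['pixels'].astype(int);np.savez(n+'1.npz',**c)
    m=((p[...,0]>80)&(p[...,1]<45)&(p[...,2]<60)).astype(np.uint8)
    k,_,s,ct=cv2.connectedComponentsWithStats(m)
    print(n,[(s[i],ct[i].round(1)) for i in range(1,k) if s[i,4]>40])
    for z in(0.05,):print(cv2.projectPoints(np.array([.42,-.363,z]),c['rvec'],c['tvec'],c['K'],None)[0].ravel())
c=camera('top')
cv2.imwrite('pics/t2.png',cv2.resize(c['pixels'][140:310,175:440,::-1],None,fx=3,fy=3,interpolation=cv2.INTER_CUBIC))
E
python3 d.py .433 -.025 .2
```

```text
top [(array([404, 268,  11,  17,  62], dtype=int32), array([407.7, 275.9]))]
[407.4368378  275.94977914]
scene [(array([ 357,    0,   33,   79, 1752], dtype=int32), array([374.6,  37.5])), (array([ 442,    0,   39,   44, 1228], dtype=int32), array([458.1,  18.7])), (array([283,  25,  16,  17, 205], dtype=int32), array([290.4,  33.2])), (array([157,  39,  21,  21, 320], dtype=int32), array([166.7,  48.8])), (array([445,  49,   6,  17,  47], dtype=int32), array([447.1,  56.9])), (array([427,  85,  16,  14,  74], dtype=int32), array([435.5,  93. ])), (array([123,  96,  12,  11, 111], dtype=int32), array([128.2, 101.4])), (array([220, 100,  15,  23, 279], dtype=int32), array([227. , 111.5])), (array([476, 106,  12,  15,  41], dtype=int32), array([481.3, 113.8])), (array([203, 112,   7,  16,  43], dtype=int32), array([207.3, 118.6]))]
[226.40433461 109.20240138]
t 7.15 pos [ 0.4218 -0.3633  0.1966] yaw -11.1 tilt [ 0.007 -0.006 -1.   ] w 0.0596 j [-0.71  0.36  0.08  1.28  0.    1.05]
shift mm [334.1 -54.1  -5.4] spin 0.4
```

View pics/t2.png

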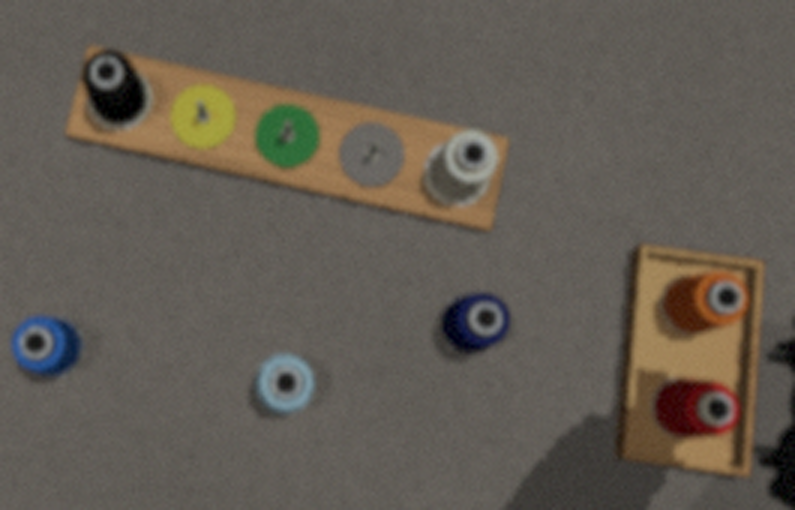

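Red stands upright in the tray (neck at (717,408)), and the row is otherwise unchanged. Navy goes next.

Call:
{"api": "jog_arm", "payload": {
  "motion": [
    {"x": 48,"y": 8,"z": 0,"spin": 0.3,"fingers": -1},
    {"x": 96,"y": 16,"z": 0,"spin": 0.3,"fingers": -1},
    {"x": 144,"y": 24,"z": 0,"spin": 0.3,"fingers": -1},
    {"x": 189,"y": 31,"z": 0,"spin": 0.3,"fingers": -1},
    {"x": 189,"y": 31,"z": 30,"spin": 0.3,"fingers": -1},
    {"x": 189,"y": 31,"z": 65,"spin": 0.3,"fingers": -1},
    {"x": 189,"y": 31,"z": 65,"spin": 0.3,"fingers": -1},
    {"x": 189,"y": 31,"z": 65,"spin": 0.3,"fingers": -1}
  ]
}}

```text
clock: 8.15
eef_pos: [0.4865, -0.1821, 0.1275]
tool_rot: [0.774, 0.633, -0.0, -0.0]
ft_force: [-0.5, 0.2, 0.0]
grip_width: 0.0856
grasp_force: 0.0
```

```bash
python3 d.py .4876 -.1824 .042
```

```text
t 8.15 pos [ 0.4865 -0.1821  0.1275] yaw -11.42 tilt [-0.  0. -1.] w 0.0856 j [-0.36  0.35 -0.13  1.1   0.    1.41]
shift mm [-0.1  1.2 85.5] spin 0.1
```

Call:
{"api": "jog_arm", "payload": {
  "motion": [
    {"x": 0,"y": 1,"z": 35,"spin": 0,"fingers": -1},
    {"x": 0,"y": 1,"z": 65,"spin": 0,"fingers": -1},
    {"x": 0,"y": 1,"z": 85,"spin": 0,"fingers": -1},
    {"x": 0,"y": 1,"z": 85,"spin": 0,"fingers": -1},
    {"x": 0,"y": 1,"z": 85,"spin": 0,"fingers": 1},
    {"x": 0,"y": 1,"z": 85,"spin": 0,"fingers": 1},
    {"x": 0,"y": 1,"z": 85,"spin": 0,"fingers": 1},
    {"x": 0,"y": 1,"z": 85,"spin": 0,"fingers": 1}
  ]
}}

```text
clock: 9.15
eef_pos: [0.4885, -0.1826, 0.0443]
tool_rot: [0.774, 0.633, 0.001, 0.001]
ft_force: [-1.2, 0.1, 5.5]
grip_width: 0.0435
grasp_force: 60.4
```

Call:
{"api": "jog_arm", "payload": {
  "motion": [
    {"x": 0,"y": 0,"z": -20,"spin": 0,"fingers": 1},
    {"x": 0,"y": 0,"z": -50,"spin": 0,"fingers": 1},
    {"x": 0,"y": 0,"z": -90,"spin": 0,"fingers": 1},
    {"x": 0,"y": 0,"z": -130,"spin": 0,"fingers": 1},
    {"x": 0,"y": 0,"z": -150,"spin": 0,"fingers": 1},
    {"x": 0,"y": 0,"z": -155,"spin": 0,"fingers": 1},
    {"x": 0,"y": 0,"z": -155,"spin": 0,"fingers": 1}
  ]
}}

```text
clock: 10.02
eef_pos: [0.4872, -0.182, 0.1971]
tool_rot: [0.774, 0.633, -0.0, -0.0]
ft_force: [-1.2, 0.7, -1.9]
grip_width: 0.044
grasp_force: 61.4
```

```bash
python3 d.py .6632 .0528 .2
```

```text
t 10.025 pos [ 0.4872 -0.182   0.1971] yaw -11.4 tilt [-0.  0. -1.] w 0.044 j [-0.36  0.3  -0.01  1.26 -0.    1.41]
shift mm [265.  126.2  -2.9] spin 0.1
```

Call:
{"api": "jog_arm", "payload": {
  "motion": [
    {"x": 25,"y": 12,"z": 0,"spin": 0,"fingers": 1},
    {"x": 70,"y": 33,"z": 0,"spin": 0,"fingers": 1},
    {"x": 120,"y": 57,"z": 0,"spin": 0,"fingers": 1},
    {"x": 170,"y": 81,"z": 0,"spin": 0,"fingers": 1},
    {"x": 220,"y": 105,"z": 0,"spin": 0,"fingers": 1},
    {"x": 252,"y": 120,"z": 0,"spin": 0,"fingers": 1},
    {"x": 265,"y": 126,"z": 0,"spin": 0,"fingers": 1},
    {"x": 265,"y": 126,"z": 0,"spin": 0,"fingers": 1}
  ]
}}

```text
clock: 11.02
eef_pos: [0.6627, 0.0531, 0.1955]
tool_rot: [0.774, 0.634, -0.001, -0.001]
ft_force: [-0.2, 0.1, -0.8]
grip_width: 0.0443
grasp_force: 61.5
```

```bash
python3 d.py .6632 .0528 .061;python3 - <<'E'
from workcell import camera
import cv2,numpy as np
p=np.hstack([camera(n)['pixels'] for n in ('wrist','scene')])[:,:,::-1]
cv2.imwrite('pics/w3.png',cv2.resize(p,(800,300)))
E
```

```text
t 11.025 pos [0.6627 0.0531 0.1955] yaw -11.35 tilt [-0.003 -0.001 -1.   ] w 0.0443 j [ 0.08  0.6   0.45  1.43 -0.    1.85]
shift mm [ -0.    0.9 134.5] spin 0.2
```

View pics/w3.png

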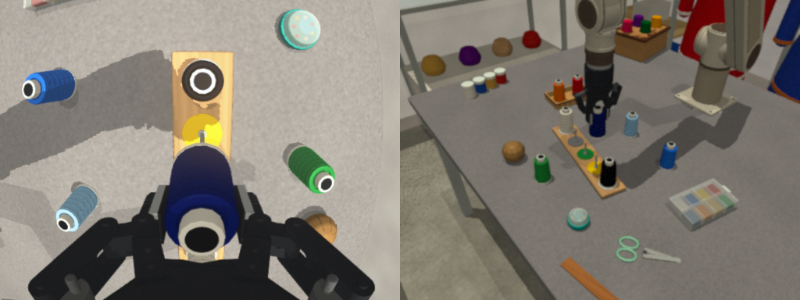

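Navy is held upright and lined up with the yellow disc, whose pin tip is at (203,128). Lowering.

Call:
{"api": "jog_arm", "payload": {
  "motion": [
    {"x": 0,"y": 1,"z": 35,"spin": 0,"fingers": 1},
    {"x": 0,"y": 1,"z": 65,"spin": 0,"fingers": 1},
    {"x": 0,"y": 1,"z": 95,"spin": 0,"fingers": 1},
    {"x": 0,"y": 1,"z": 115,"spin": 0,"fingers": 1},
    {"x": 0,"y": 1,"z": 127,"spin": 0,"fingers": 1},
    {"x": 0,"y": 1,"z": 132,"spin": 0,"fingers": 1},
    {"x": 0,"y": 1,"z": 134,"spin": 0,"fingers": 1},
    {"x": 0,"y": 1,"z": 134,"spin": 0,"fingers": 1}
  ]
}}

```text
clock: 12.12
eef_pos: [0.6648, 0.0525, 0.0642]
tool_rot: [0.774, 0.633, 0.001, 0.0]
ft_force: [0.3, -0.0, -0.5]
grip_width: 0.0436
grasp_force: 61.5
```

Call:
{"api": "jog_arm", "payload": {
  "motion": [
    {"x": 0,"y": 0,"z": 1,"spin": 0,"fingers": 1},
    {"x": 0,"y": 0,"z": 1,"spin": 0,"fingers": 1}
  ]
}}

```text
clock: 12.38
eef_pos: [0.665, 0.0528, 0.0635]
tool_rot: [0.774, 0.633, 0.001, 0.001]
ft_force: [-0.1, 0.5, 2.4]
grip_width: 0.0439
grasp_force: 61.8
```

Call:
{"api": "jog_arm", "payload": {
  "motion": [
    {"x": 0,"y": 0,"z": 0,"spin": 0,"fingers": -0.6},
    {"x": 0,"y": 0,"z": 0,"spin": 0,"fingers": -0.6},
    {"x": 0,"y": 0,"z": 0,"spin": 0,"fingers": -0.6},
    {"x": 0,"y": 0,"z": -20,"spin": 0,"fingers": -0.6},
    {"x": 0,"y": 0,"z": -60,"spin": 0,"fingers": -0.6},
    {"x": 0,"y": 0,"z": -110,"spin": 0,"fingers": -0.6},
    {"x": 0,"y": 0,"z": -120,"spin": 0,"fingers": -0.6},
    {"x": 0,"y": 0,"z": -120,"spin": 0,"fingers": -0.6}
  ]
}}

```text
clock: 13.38
eef_pos: [0.6647, 0.0526, 0.183]
tool_rot: [0.774, 0.633, 0.001, 0.001]
ft_force: [0.1, -0.0, -0.5]
grip_width: 0.0683
grasp_force: 0.0
```

```bash
python3 d.py .433 -.0247 .125
```

```text
t 13.375 pos [0.6647 0.0526 0.183 ] yaw -11.4 tilt [ 0.002  0.    -1.   ] w 0.0683 j [0.08 0.6  0.43 1.4  0.   1.85]
shift mm [-121.6 -212.    57.6] spin 0.1
```

Call:
{"api": "jog_arm", "payload": {
  "motion": [
    {"x": -27,"y": -47,"z": 0,"spin": 0,"fingers": -1},
    {"x": -55,"y": -95,"z": 0,"spin": 0,"fingers": -1},
    {"x": -82,"y": -143,"z": 0,"spin": 0,"fingers": -1},
    {"x": -109,"y": -190,"z": 0,"spin": 0,"fingers": -1},
    {"x": -122,"y": -212,"z": 0,"spin": 0,"fingers": -1},
    {"x": -122,"y": -212,"z": 35,"spin": 0,"fingers": -1},
    {"x": -122,"y": -212,"z": 58,"spin": 0,"fingers": -1},
    {"x": -122,"y": -212,"z": 58,"spin": 0,"fingers": -1}
  ]
}}

```text
clock: 14.38
eef_pos: [0.429, -0.025, 0.1212]
tool_rot: [0.774, 0.633, -0.003, -0.003]
ft_force: [-0.1, 0.5, 0.2]
grip_width: 0.0853
grasp_force: 0.0
```

```bash
python3 d.py .433 -.0247 .042
```

```text
t 14.375 pos [ 0.429  -0.025   0.1212] yaw -11.41 tilt [-0.008  0.    -1.   ] w 0.0853 j [-0.06  0.19 -0.36  1.03 -0.    1.71]
shift mm [ 1.2  4.5 79.2] spin 0.1
```

Call:
{"api": "jog_arm", "payload": {
  "motion": [
    {"x": 0,"y": 1,"z": 35,"spin": 0,"fingers": -1},
    {"x": 0,"y": 1,"z": 62,"spin": 0,"fingers": -1},
    {"x": 0,"y": 1,"z": 82,"spin": 0,"fingers": -1},
    {"x": 0,"y": 1,"z": 82,"spin": 0,"fingers": -1},
    {"x": 0,"y": 1,"z": 82,"spin": 0,"fingers": 1},
    {"x": 0,"y": 1,"z": 82,"spin": 0,"fingers": 1},
    {"x": 0,"y": 1,"z": 82,"spin": 0,"fingers": 1},
    {"x": 0,"y": 1,"z": 82,"spin": 0,"fingers": 1}
  ]
}}

```text
clock: 15.38
eef_pos: [0.4342, -0.0253, 0.0439]
tool_rot: [0.774, 0.633, 0.001, 0.001]
ft_force: [-2.1, 0.4, 6.8]
grip_width: 0.0443
grasp_force: 60.2
```

Call:
{"api": "jog_arm", "payload": {
  "motion": [
    {"x": 0,"y": 0,"z": -20,"spin": 0,"fingers": 1},
    {"x": 0,"y": 0,"z": -50,"spin": 0,"fingers": 1},
    {"x": 0,"y": 0,"z": -90,"spin": 0,"fingers": 1},
    {"x": 0,"y": 0,"z": -130,"spin": 0,"fingers": 1},
    {"x": 0,"y": 0,"z": -150,"spin": 0,"fingers": 1},
    {"x": 0,"y": 0,"z": -155,"spin": 0,"fingers": 1},
    {"x": 0,"y": 0,"z": -155,"spin": 0,"fingers": 1}
  ]
}}

```text
clock: 16.25
eef_pos: [0.433, -0.0253, 0.197]
tool_rot: [0.774, 0.633, -0.0, -0.0]
ft_force: [-0.4, -0.5, -1.5]
grip_width: 0.0438
grasp_force: 61.6
```

```bash
python3 d.py .6328 -.0962 .198
```

```text
t 16.25 pos [ 0.433  -0.0253  0.197 ] yaw -11.4 tilt [-0.  0. -1.] w 0.0438 j [-0.06  0.13 -0.22  1.22 -0.    1.71]
shift mm [-30.  209.9  -1. ] spin 0.1
```

Call:
{"api": "jog_arm", "payload": {
  "motion": [
    {"x": -3,"y": 22,"z": 0,"spin": 0,"fingers": 1},
    {"x": -9,"y": 62,"z": 0,"spin": 0,"fingers": 1},
    {"x": -15,"y": 105,"z": 0,"spin": 0,"fingers": 1},
    {"x": -21,"y": 148,"z": 0,"spin": 0,"fingers": 1},
    {"x": -27,"y": 188,"z": 0,"spin": 0,"fingers": 1},
    {"x": -30,"y": 210,"z": 0,"spin": 0,"fingers": 1},
    {"x": -30,"y": 210,"z": 0,"spin": 0,"fingers": 1},
    {"x": -30,"y": 210,"z": 0,"spin": 0,"fingers": 1}
  ]
}}

```text
clock: 17.25
eef_pos: [0.6319, -0.0959, 0.1957]
tool_rot: [0.774, 0.633, -0.001, -0.001]
ft_force: [-0.3, 0.0, -0.9]
grip_width: 0.0437
grasp_force: 61.7
```

```bash
python3 d.py .6328 -.0962 .0625;python3 - <<'E'
from workcell import camera
import cv2,numpy as np
p=np.hstack([camera(n)['pixels'] for n in ('wrist','scene')])[:,:,::-1]
cv2.imwrite('pics/w4.png',cv2.resize(p,(800,300)))
E
```

```text
t 17.25 pos [ 0.6319 -0.0959  0.1957] yaw -11.4 tilt [-0.003  0.001 -1.   ] w 0.0437 j [-0.15  0.54  0.36  1.39  0.    1.62]
shift mm [-1.000e-01  1.400e+00  1.332e+02] spin 0.1
```

View pics/w4.png

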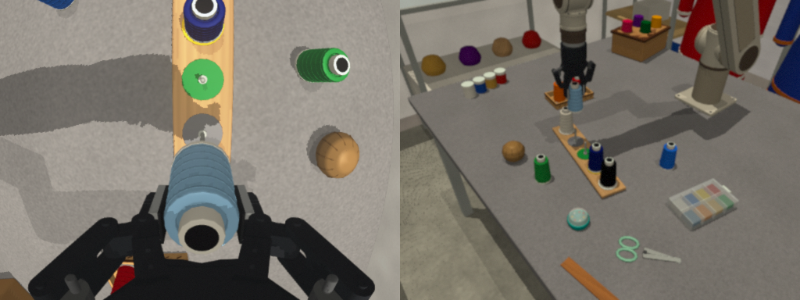

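Navy stands on the yellow disc next to black. Pale is lined up over the grey pin at (204,133). Lowering.

Call:
{"api": "jog_arm", "payload": {
  "motion": [
    {"x": 0,"y": 0,"z": 35,"spin": 0,"fingers": 1},
    {"x": 0,"y": 0,"z": 65,"spin": 0,"fingers": 1},
    {"x": 0,"y": 0,"z": 95,"spin": 0,"fingers": 1},
    {"x": 0,"y": 0,"z": 115,"spin": 0,"fingers": 1},
    {"x": 0,"y": 0,"z": 127,"spin": 0,"fingers": 1},
    {"x": 0,"y": 0,"z": 132,"spin": 0,"fingers": 1},
    {"x": 0,"y": 0,"z": 135,"spin": 0,"fingers": 1},
    {"x": 0,"y": 0,"z": 135,"spin": 0,"fingers": 1}
  ]
}}

```text
clock: 18.35
eef_pos: [0.6339, -0.0963, 0.0633]
tool_rot: [0.774, 0.633, 0.001, 0.001]
ft_force: [1.1, -0.5, -2.1]
grip_width: 0.0437
grasp_force: 61.8
```

Call:
{"api": "jog_arm", "payload": {
  "motion": [
    {"x": 0,"y": 0,"z": 0,"spin": 0,"fingers": 1},
    {"x": 0,"y": 0,"z": 0,"spin": 0,"fingers": 1}
  ]
}}

```text
clock: 18.6
eef_pos: [0.6338, -0.0963, 0.063]
tool_rot: [0.774, 0.633, 0.0, 0.001]
ft_force: [-0.3, -0.2, 1.0]
grip_width: 0.0439
grasp_force: 61.9
```

Call:
{"api": "jog_arm", "payload": {
  "motion": [
    {"x": 0,"y": 0,"z": 1,"spin": 0,"fingers": 1},
    {"x": 0,"y": 0,"z": 1,"spin": 0,"fingers": -0.6},
    {"x": 0,"y": 0,"z": 1,"spin": 0,"fingers": -0.6},
    {"x": 0,"y": 0,"z": 1,"spin": 0,"fingers": -0.6},
    {"x": 0,"y": 0,"z": -20,"spin": 0,"fingers": -0.6},
    {"x": 0,"y": 0,"z": -60,"spin": 0,"fingers": -0.6},
    {"x": 0,"y": 0,"z": -110,"spin": 0,"fingers": -0.6},
    {"x": 0,"y": 0,"z": -120,"spin": 0,"fingers": -0.6}
  ]
}}

```text
clock: 19.6
eef_pos: [0.6356, -0.0966, 0.1869]
tool_rot: [0.774, 0.633, 0.003, 0.003]
ft_force: [0.1, -0.1, 0.4]
grip_width: 0.0683
grasp_force: 0.0
```

```bash
python3 d.py .4591 .1752 .125
```

```text
t 19.6 pos [ 0.6356 -0.0966  0.1869] yaw -11.4 tilt [ 0.008 -0.001 -1.   ] w 0.0683 j [-0.15  0.54  0.34  1.36 -0.    1.62]
shift mm [ 231.5 -227.3   60.2] spin 0.1
```

Call:
{"api": "jog_arm", "payload": {
  "motion": [
    {"x": 42,"y": -41,"z": 0,"spin": 0,"fingers": -1},
    {"x": 84,"y": -82,"z": 0,"spin": 0,"fingers": -1},
    {"x": 126,"y": -123,"z": 0,"spin": 0,"fingers": -1},
    {"x": 168,"y": -164,"z": 0,"spin": 0,"fingers": -1},
    {"x": 210,"y": -205,"z": 0,"spin": 0,"fingers": -1},
    {"x": 231,"y": -225,"z": 0,"spin": 0,"fingers": -1},
    {"x": 231,"y": -225,"z": 35,"spin": 0,"fingers": -1},
    {"x": 231,"y": -225,"z": 57,"spin": 0,"fingers": -1}
  ]
}}

```text
clock: 20.6
eef_pos: [0.4569, 0.1749, 0.1234]
tool_rot: [0.773, 0.634, -0.001, -0.0]
ft_force: [-0.2, 0.3, -0.0]
grip_width: 0.0854
grasp_force: 0.0
```

```bash
python3 - <<'E'
from workcell import camera
import cv2,numpy as np
p=np.hstack([camera(n)['pixels'] for n in ('wrist','scene')])[:,:,::-1]
cv2.imwrite('pics/w5.png',cv2.resize(p,(800,300)))
E
python3 d.py .4591 .1752 .042
```

```text
t 20.7 pos [0.4555 0.1739 0.1221] yaw -11.37 tilt [-0.007 -0.003 -1.   ] w 0.0853 j [ 0.36  0.3  -0.21  1.07 -0.    2.13]
shift mm [ 2.3  3.7 80.1] spin 0.1
```

View pics/w5.png

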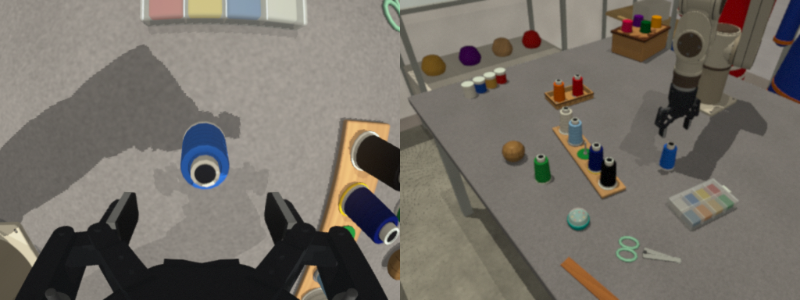

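Pale stands next to white, and mid-blue (neck at (205,173)) is centred between the open fingers. Grasping it.

Call:
{"api": "jog_arm", "payload": {
  "motion": [
    {"x": 1,"y": 1,"z": 35,"spin": 0,"fingers": -1},
    {"x": 1,"y": 1,"z": 62,"spin": 0,"fingers": -1},
    {"x": 1,"y": 1,"z": 82,"spin": 0,"fingers": -1},
    {"x": 1,"y": 1,"z": 82,"spin": 0,"fingers": -1},
    {"x": 1,"y": 1,"z": 82,"spin": 0,"fingers": 1},
    {"x": 1,"y": 1,"z": 82,"spin": 0,"fingers": 1},
    {"x": 1,"y": 1,"z": 82,"spin": 0,"fingers": 1},
    {"x": 1,"y": 1,"z": 82,"spin": 0,"fingers": 1}
  ]
}}

```text
clock: 21.7
eef_pos: [0.4605, 0.1759, 0.0451]
tool_rot: [0.774, 0.633, 0.001, 0.0]
ft_force: [-2.0, -0.6, 5.6]
grip_width: 0.0437
grasp_force: 60.5
```

Call:
{"api": "jog_arm", "payload": {
  "motion": [
    {"x": 0,"y": 0,"z": -20,"spin": 0,"fingers": 1},
    {"x": 0,"y": 0,"z": -50,"spin": 0,"fingers": 1},
    {"x": 0,"y": 0,"z": -90,"spin": 0,"fingers": 1},
    {"x": 0,"y": 0,"z": -130,"spin": 0,"fingers": 1},
    {"x": 0,"y": 0,"z": -150,"spin": 0,"fingers": 1},
    {"x": 0,"y": 0,"z": -155,"spin": 0,"fingers": 1},
    {"x": 0,"y": 0,"z": -155,"spin": 0,"fingers": 1}
  ]
}}

```text
clock: 22.58
eef_pos: [0.4593, 0.1754, 0.1981]
tool_rot: [0.774, 0.633, -0.0, 0.0]
ft_force: [0.3, -0.2, -1.4]
grip_width: 0.0436
grasp_force: 61.4
```

```bash
python3 d.py .648 -.0217 .198
```

```text
t 22.575 pos [0.4593 0.1754 0.1981] yaw -11.4 tilt [-0. -0. -1.] w 0.0436 j [ 0.36  0.24 -0.08  1.25 -0.    2.13]
shift mm [-1.559e+02  2.239e+02  1.000e-01] spin 0.1
```

Call:
{"api": "jog_arm", "payload": {
  "motion": [
    {"x": -15,"y": 22,"z": 0,"spin": 0,"fingers": 1},
    {"x": -45,"y": 65,"z": 0,"spin": 0,"fingers": 1},
    {"x": -77,"y": 110,"z": 0,"spin": 0,"fingers": 1},
    {"x": -108,"y": 155,"z": 0,"spin": 0,"fingers": 1},
    {"x": -138,"y": 198,"z": 0,"spin": 0,"fingers": 1},
    {"x": -156,"y": 224,"z": 0,"spin": 0,"fingers": 1},
    {"x": -156,"y": 224,"z": 0,"spin": 0,"fingers": 1},
    {"x": -156,"y": 224,"z": 0,"spin": 0,"fingers": 1}
  ]
}}

```text
clock: 23.58
eef_pos: [0.6471, -0.0214, 0.1965]
tool_rot: [0.774, 0.633, -0.001, -0.001]
ft_force: [0.2, -0.2, -0.6]
grip_width: 0.0437
grasp_force: 61.5
```

```bash
python3 d.py .648 -.0217 .0635;python3 - <<'E'
from workcell import camera
import cv2,numpy as np
p=np.hstack([camera(n)['pixels'] for n in ('wrist','scene')])[:,:,::-1]
cv2.imwrite('pics/w6.png',cv2.resize(p,(800,300)))
E
```

```text
t 23.575 pos [ 0.6471 -0.0214  0.1965] yaw -11.4 tilt [-0.004  0.001 -1.   ] w 0.0437 j [-0.03  0.56  0.39  1.41  0.    1.74]
shift mm [-1.00e-01  1.40e+00  1.33e+02] spin 0.1
```

View pics/w6.png

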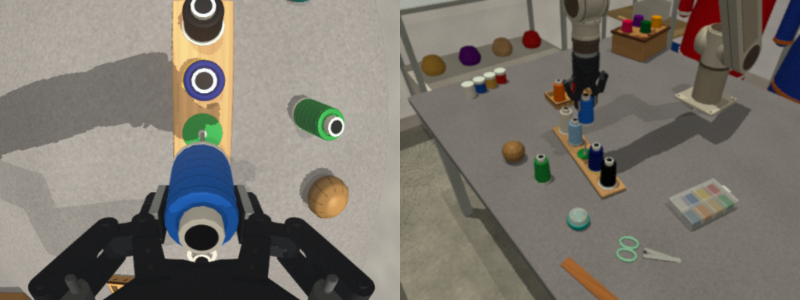

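Mid-blue is lined up with the green disc's pin at (203,131), between navy and pale. Lowering.

Call:
{"api": "jog_arm", "payload": {
  "motion": [
    {"x": 0,"y": 0,"z": 35,"spin": 0,"fingers": 1},
    {"x": 0,"y": 0,"z": 65,"spin": 0,"fingers": 1},
    {"x": 0,"y": 0,"z": 95,"spin": 0,"fingers": 1},
    {"x": 0,"y": 0,"z": 115,"spin": 0,"fingers": 1},
    {"x": 0,"y": 0,"z": 127,"spin": 0,"fingers": 1},
    {"x": 0,"y": 0,"z": 132,"spin": 0,"fingers": 1},
    {"x": 0,"y": 0,"z": 135,"spin": 0,"fingers": 1},
    {"x": 0,"y": 0,"z": 135,"spin": 0,"fingers": 1}
  ]
}}

```text
clock: 24.68
eef_pos: [0.6489, -0.0217, 0.0643]
tool_rot: [0.774, 0.633, 0.001, 0.001]
ft_force: [-0.1, -0.1, -2.0]
grip_width: 0.0439
grasp_force: 61.5
```

Call:
{"api": "jog_arm", "payload": {
  "motion": [
    {"x": 0,"y": 0,"z": 0,"spin": 0,"fingers": 1},
    {"x": 0,"y": 0,"z": 0,"spin": 0,"fingers": 1}
  ]
}}

```text
clock: 24.92
eef_pos: [0.6489, -0.0218, 0.0642]
tool_rot: [0.774, 0.633, 0.001, 0.001]
ft_force: [-0.4, -0.1, 2.0]
grip_width: 0.044
grasp_force: 61.9
```

Call:
{"api": "jog_arm", "payload": {
  "motion": [
    {"x": 0,"y": 0,"z": 1,"spin": 0,"fingers": 1},
    {"x": 0,"y": 0,"z": 1,"spin": 0,"fingers": -0.6},
    {"x": 0,"y": 0,"z": 1,"spin": 0,"fingers": -0.6},
    {"x": 0,"y": 0,"z": 1,"spin": 0,"fingers": -0.6},
    {"x": 0,"y": 0,"z": -20,"spin": 0,"fingers": -0.6},
    {"x": 0,"y": 0,"z": -60,"spin": 0,"fingers": -0.6},
    {"x": 0,"y": 0,"z": -110,"spin": 0,"fingers": -0.6},
    {"x": 0,"y": 0,"z": -120,"spin": 0,"fingers": -0.6}
  ]
}}

```text
clock: 25.92
eef_pos: [0.6506, -0.0218, 0.1879]
tool_rot: [0.774, 0.633, 0.003, 0.003]
ft_force: [0.5, -1.1, 0.2]
grip_width: 0.0683
grasp_force: 0.0
```

Call:
{"api": "jog_arm", "payload": {
  "motion": [
    {"x": 0,"y": -40,"z": -10,"spin": 0,"fingers": -0.6},
    {"x": 0,"y": -85,"z": -10,"spin": 0,"fingers": -0.6},
    {"x": 0,"y": -130,"z": -10,"spin": 0,"fingers": -0.6},
    {"x": 0,"y": -175,"z": -10,"spin": 0,"fingers": -0.6},
    {"x": 0,"y": -220,"z": -10,"spin": 0,"fingers": -0.6},
    {"x": 0,"y": -260,"z": -10,"spin": 0,"fingers": -0.6},
    {"x": 0,"y": -270,"z": -10,"spin": 0,"fingers": -0.6},
    {"x": 0,"y": -270,"z": -10,"spin": 0,"fingers": -0.6}
  ]
}}

```text
clock: 26.92
eef_pos: [0.3835, 0.0317, 0.1932]
tool_rot: [0.774, 0.634, 0.0, 0.0]
ft_force: [-0.8, 0.3, 0.1]
grip_width: 0.0683
grasp_force: 0.0
```

```bash
python3 - <<'E'
from workcell import camera
import cv2,numpy as np
c=camera('top');s=camera('scene')['pixels'][60:260,120:320,::-1];np.savez('top3.npz',**c)
a=cv2.resize(c['pixels'][140:310,175:440,::-1],(468,300),interpolation=cv2.INTER_CUBIC)
cv2.imwrite('pics/f.png',np.hstack([a,cv2.resize(s,(300,300))]))
E
```

```text
(no output)
```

View pics/f.png

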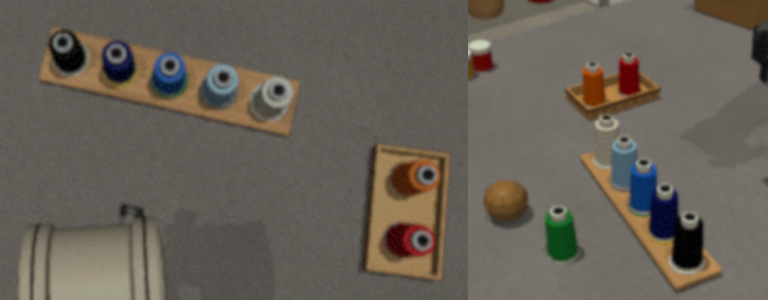

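The row runs black (65,38), navy (117,53), mid (171,60), pale (224,73), white (278,83), evenly spaced and upright. Red stands in the tray at (422,240). Handing in.

```bash
python3 -c "
from workcell import bot
print(bot.job_done())"
```

```text
the job is handed in; nothing more can be done
None
```

The job is handed in with no verdict returned; in the last pictures the rack runs white, pale, mid, navy, black with every cone upright, and red stands in the tray beside orange.

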